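Roll the vial onto the photometer's line and shut the light shield

ROBOT

A 7-joint arm with a two-finger parallel gripper is mounted at the origin on a cart in front of the work surface, level with it; the furniture and walls round the work are solid. World frame = base frame: x ahead of the robot, y to its left, z up, the work surface at z = 0. Lengths are in mm, angles in degrees, forces in N, time in s.
With the tool pointing down it reaches from about 400 to 875 mm from the base axis. Payload 4.4 kg.
Tool frame: the origin (TCP) lies on the centre line of the jaws, within the pads' length; the fingertips stand 17 mm ahead of it and the grasp point (between the pads) lies 2 mm behind it (env.tcp_to_tips is the distance from the TCP to the fingertips, in mm); z points along the fingers, y is the direction in which the jaws open and shut (so a half turn about z gives the same grasp; the last joint's range is limited). The gripper opens to 85 mm and grips with 20 to 120 N. Pads are 22 mm wide; open, the fingers measure 114 mm over their backs; the gripper's body (76 mm by 85 mm) begins 54 mm behind the grasp point. The pads swing forward as they close: fully open they stand 13 mm farther back than shut.
Start: joints at [-74.015, 36.005, 2.206, 86.941, -1.547, 57.084, -1.146], TCP at [219.683, 611.765, 248.313] pointing down, gripper open.
Joint ranges: [-175.42, 175.42], [-21.48, 121.26], [-71.46, 75.88], [10.55, 141.38], [-63.04, 243.04], [13.31, 113.54], [-168.57, 168.57]. Speed limits (degrees/s): [147.25, 147.25, 180, 180, 180, 180, 180].

INTERFACE

Orientations are given as a 3x3 rotation matrix whose columns are the frame's x, y, z axes.
In Python, from workcell import telemetry, optics, order, spotter, env gives the robot as it stands. The module is installed in compiled form; this text tells all that it offers.
- The arm moves only by the tool servo_tool, never from a script. Its argument "series" is a list of rows, each an object with "gripper": the closure, from -1 (fully open) to 1 (shut), so that 0 is half open; "slide": the shift along the tool's x, y, z as a fraction of full scale, a list of three; "yaw": the turn about the tool's z as a fraction of full scale. In form: [{"gripper": gripper, "slide": [dx, dy, dz], "yaw": yaw}, ...]. A call has 1 to 10 rows; each row is the pose to reach, as a shift and turn from the pose commanded when the call began, along the tool's axes at that moment; what a row does not reach only later rows make up. Full scale, the value 1, is 200 mm for a shift and 30 degrees for a turn. A row lasts 1/10 s, in which the tool goes at most 50 mm and 8.59 degrees, less where a joint would pass 70% of its speed; a pose out of reach is approached as far as the arm can. A call with a number of a shift or a turn outside -1 to 1 is refused whole. A call with a gripper value outside its range is refused whole. The fingers move at their own pace and stop on an object; "squeeze" is the grip in N (left out, the last holds). Time passes only in rows, so rows that repeat a pose let the fingers close. It gives the time, the measured TCP pose, the force and the opening at its end, in the units of the state.
- telemetry.sense(): the state, without advancing time (a new reading comes with each control period).
- optics.capture(name): name is "side" or "top"; returns (picture, depth): 420x560x3 uint8, red, green, blue; 420x560 float32, mm along the optical axis (not along the pixel's ray), 0 where there is no reading.
- optics.camera_info(name): a dict with "intrinsics" (3x3 intrinsics, pixels), "R" (3x3) and "t" (3): a world point X has camera coordinates R X + t. Camera axes: x right, y down, z forward; pixel columns grow to the right and rows downward; lengths in mm; the calibration is good to about 2 mm. A picture is of the moment at which its call begins. camera_info takes no time and is no camera call.
- order.finish_job(): hands the job in, once; it reports no verdict.
Trained networks look in the newest picture that a camera, given by its name, has taken for a name from the list of things; names that differ only in an ending like _2 or _b are one class to them, and where a whole thing is asked for, a point or a joint stands for the part that bears it (a point fixed in the world has none). Each returns a list of dicts, best first, with "confidence" (0 to 1); they miss things now and then, are a little off and sometimes report something else, mostly with a low value. They report only what shows in the picture. A call takes as long as a camera call.
- spotter.look_for(camera, query): "position" ([column, row] in pixels, amid what is visible of it).
The state is a dict: "time": time; "q": joint angles; "qd": joint speeds; "joint_efforts": joint torques, N m; "position": TCP position; "ee_rot": TCP orientation; "contact_force": force on the tool from outside, world axes, zero at the start; "torque": the same for the moment, N m; "width": finger opening in mm.
Only numpy, scipy, OpenCV 4.12 (cv2) and the standard library are available. Lean on these libraries where they do the work, as an engineer would, in place of code of your own. Each camera call takes 0.05 s, during which the arm holds its last target.

TASK

The capped glass vial lies on its side at the near end of the photometer's bed. With fingertips on top of it, roll it across the bed until it lies straight along the dark measuring line, then push the light shield by its upright tab all the way home over the vial. Roll and push only: do not pick up or lift the vial, do not bear down hard on the glass, do not run the shield into the vial, and leave the bottle, beaker, tube and marker round the instrument where they are.

Things in the scene. Friction and masses are not known exactly. Their poses are not given: they have to be found in the camera images.
- reader: The photometer: a low white instrument fixed to the worktop, 200 mm deep (its x, away from the robot, turned a little either way), 277 mm wide (its y, to the left). Origin on the worktop under the bed; housing from y = -115 to +162 mm, 22 mm high; behind x = 64 mm a rear deck with the shield's rail and carriage, up to 69 mm high. On the right a flat panel with a display.
- line_mid (a point): Middle of the dark measuring line, on the bed, 24 mm above the worktop; axes as the photometer's. The line is 2.5 mm wide and runs along y across the whole bed. The flat grey bed reaches from 105 mm before the line (-x) to 40 mm beyond it and 54 mm to either side (y), with 6 mm high ledges in front and at both ends; the ends of the line are marked on the end ledges.
- vial_center (a point): Centre of the vial, on its axis, 14 mm above the bed. Glass cylinder 28 mm thick, 100 mm long with its flush white cap (left end), 50 to 100 g. Lies with its axis (this point's y) along the line within 3 degrees, 35 to 58 mm short of it; x and z turn as it rolls. Rolled from above, it goes half as far as the fingertips, so they stroke it on in several passes; it stays put when they lift.
- shield (a joint): Light shield: a black tunnel, open below and at both ends, sliding along the photometer's y. 0 = fully open (left of the bed; starts at 0 to 12 mm), 0.110 m = home at its stop; slides to -y with about 1.2 N friction, stays where left. 80 mm long, 44 mm wide inside, centred on the line, its walls from 8 mm above the bed up: it clears a vial lying straight on the line and strikes one lying off it.
- shield_tab (a point): Middle of the left (+y) face of the shield's upright finger tab, 84 mm above the worktop; moves with the shield. The tab is a black plate standing on the shield's roof, straight above the measuring line's run: 40 mm wide (along the photometer's x), 6 mm thick, from 69 to 96 mm above the worktop. Pushing this face towards -y closes the shield.
- bottle_mid (a point): Bystander: a small pale reagent bottle with a blue screw cap standing at the right of the photometer, 48 mm diameter, 90 mm high; the point is at half height.
- beaker_mid (a point): Bystander: a beaker wrapped in foil, standing at the left of the photometer, 61 mm diameter, 84 mm high; the point is at half height.
- spare_tube: Bystander: a conical screw-cap tube lying on the worktop in front of the photometer, 35 mm thick, 114 mm long; origin under its middle, on the worktop, its y along the tube.
- marker: Bystander: a felt marker lying on the worktop at the right of the photometer, 138 mm long, 14 mm thick; origin under its middle, its y along the pen.

How it is judged (in metres and radians):
On the way, in this order (a step that is already met when the one before it is completed fails the run):
1. the vial is rolled, not slid: it has turned over by about a quarter turn (angle between vial_center's own z axis and vertical above 0.8 rad), for 0.02 s.
2. the vial lies at rest along the measuring line, with the shield still open (x of vial_center in the frame of line_mid between -0.006 and 0.006 m and angle between the y axis of vial_center and the y axis of line_mid, either way round below 0.09 rad and linear speed of vial below 0.01 m/s and contact force between the fingers and vial below 0.1 N and value of joint shield below 0.03 m), for 0.2 s.
At the end, for the whole second after the job is handed in: The vial lies at rest on the bed with its centre within 6 mm of the measuring line and its axis within 5 degrees of it, and the light shield is home over it to within 4 mm of its stop (value of joint shield above 0.106 m and x of vial_center in the frame of line_mid between -0.006 and 0.006 m and y of vial_center in the frame of line_mid between -0.008 and 0.008 m and z of vial_center in the frame of line_mid below 0.018 m and angle between the y axis of vial_center and the y axis of line_mid, either way round below 0.09 rad and linear speed of vial below 0.01 m/s); the robot touches nothing.
It fails at once if the vial is lifted off the bed by more than 8 mm (z of vial_center in the frame of line_mid above 0.022 m).
It fails at once if the fingers bear down on the glass with more than 40 N (contact force between the fingers and vial above 40 N).
It fails at once if the shield is run into the vial (more than 4 N) (contact force between shield and vial above 4 N).
It fails at once if the bottle, the beaker, the spare tube or the marker is moved by more than 25 mm (distance of any of bottle_mid, beaker_mid, spare_tube, marker from where it was at the start of the episode above 0.025 m).
It also fails if it takes over 48 s, if anything falls off the work surface, if the arm or the gripper's body presses on something with over 40 N, if the wrist force passes 120 N, or if a joint passes its speed limit or range.

## Working session

There is one attempt and no reset: what is moved stays moved. The work goes in short steps, Python scripts to look and compute and a tool call to move; the robot and the scene stay as the last step left them, time stands still between calls to the robot, and variables do not carry over. Pictures are saved under pics/ and viewed, and the job is handed in when it is done.

Besides the shell and the picture viewer there is one more tool, called after "Emit:" as name(argument=value, ...), one argument or row to a line, values as JSON. servo_tool: Moves the arm, as the interface text tells. Its arguments: {"type":"object","properties":{"series":{"type":"array","items":{"type":"object","properties":{"gripper":{"type":"number"},"slide":{"type":"array","items":{"type":"number","minimum":-1,"maximum":1}},"yaw":{"type":"number","minimum":-1,"maximum":1}}}},"squeeze":{"type":"number"}},"required":["series"]}

```bash
mkdir -p pics
cat > h.py <<'E'
from workcell import telemetry, optics, order, spotter, env
import numpy as np, cv2
np.set_printoptions(precision=2,suppress=True)
def cap(n,f=None):
    p,d=optics.capture(n)
    if f: cv2.imwrite('pics/'+f,cv2.cvtColor(p,cv2.COLOR_RGB2BGR))
    return p,d
def w(n,u,v,z):
    c=optics.camera_info(n);K=np.array(c['intrinsics']);R=np.array(c['R']);t=np.array(c['t'])
    zc=z
    return R.T@(np.linalg.inv(K)@np.array([u,v,1.])*zc-t)
def wplane(n,u,v,h):
    c=optics.camera_info(n);K=np.array(c['intrinsics']);R=np.array(c['R']);t=np.array(c['t'])
    o=-R.T@t;d=R.T@np.linalg.inv(K)@np.array([u,v,1.])
    return o+d*(h-o[2])/d[2]
def proj(n,X):
    c=optics.camera_info(n);K=np.array(c['intrinsics']);R=np.array(c['R']);t=np.array(c['t'])
    x=K@(R@np.array(X,float)+t);return x[:2]/x[2]
E
python3 - <<'E'
from h import *
s=telemetry.sense();print(s['time'],s['position'],s['ee_rot'],s['width'],s['contact_force'],env.tcp_to_tips)
for n in('top','side'):
    p,d=cap(n,n+'0.png')
    c=optics.camera_info(n);print(n,-np.array(c['R']).T@c['t'],c['R'])
for q in('reader','vial_center','shield_tab','line_mid','shield'):
    for n in('top',):
        print(q,n,[(r['position'],r['confidence']) for r in spotter.look_for(n,q)][:3])
E
```

```text
0.0 [219.45 611.18 247.39] [[-0.94  0.34 -0.  ]
 [ 0.34  0.94 -0.  ]
 [-0.   -0.   -1.  ]] 85.4597481426298 [ 0.35 -0.3  -0.58] 17.0
top [355.16  -1.46 929.3 ] [[-0.01 -1.   -0.01]
 [-0.98  0.01 -0.19]
 [ 0.19  0.01 -0.98]]
side [548.18 765.81 556.24] [[-1.    0.01  0.01]
 [-0.    0.54 -0.84]
 [-0.02 -0.84 -0.54]]
reader top [([286.0, 205.8], 0.91)]
vial_center top [([303.4, 223.8], 0.83)]
shield_tab top [([251.3, 192.1], 0.61)]
line_mid top [([291.1, 209.7], 0.76)]
shield top [([247.9, 189.7], 0.88)]
```

View pics/top0.png

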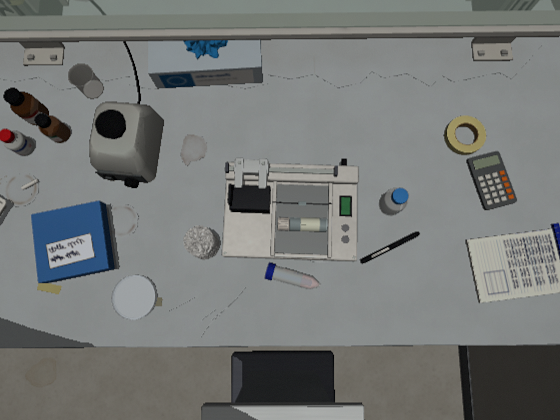

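View pics/side0.png

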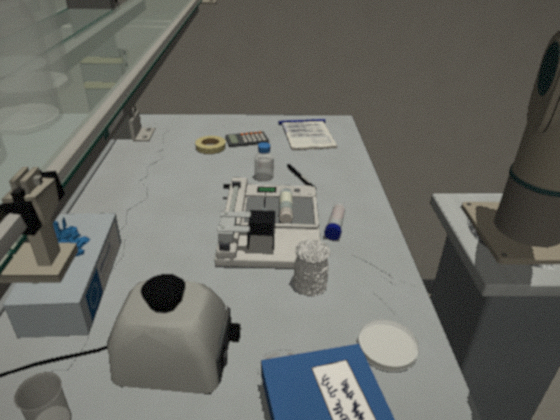

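Run:
```python
import cv2
p=cv2.imread('pics/top0.png');cv2.imwrite('pics/topz.png',cv2.resize(p[140:280,190:390],None,fx=4,fy=4,interpolation=cv2.INTER_CUBIC))
```

```text
(no output)
```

View pics/topz.png

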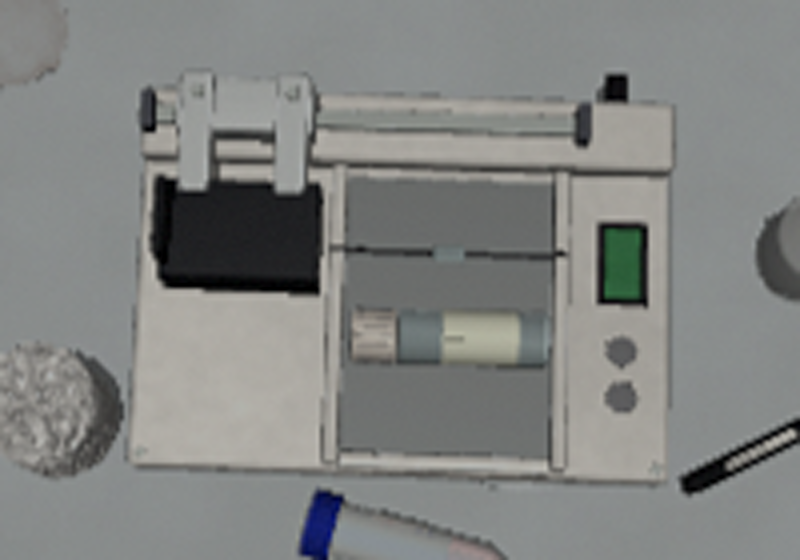

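```bash
cat > m.py <<'E'
from h import *
from scipy.optimize import least_squares
def fitmodel(p):
    pass
E
python3 - <<'E'
from h import *
Z=lambda u,v,h: wplane('top',190+(u+.5)/4-.5,140+(v+.5)/4-.5,h)
a=Z(343,248,24);b=Z(555,254,24);print('line',a,b,(a+b)/2,np.degrees(np.arctan2(-(a-b)[0],(a-b)[1])),np.linalg.norm(a-b))
print('ledge top ends',Z(332,247,30),Z(566,255,30))
print('housing front corners',Z(131,465,22),Z(666,483,22), 'right back',Z(674,172,22))
for h in(38,):
    print('vial', Z(350,336,h),Z(547,339,h))
print('tab?')
# depth
p,d=cap('top')
sub=d[140:280,190:390]
vs,us=np.mgrid[140:280,190:390]
P=np.array([w('top',u,v,z) for u,v,z in zip(us.ravel(),vs.ravel(),sub.ravel())]).reshape(140,200,3)
np.save('P.npy',P)
m=P[...,2]
cv2.imwrite('pics/hm.png',cv2.resize(np.clip(m*2.5,0,255).astype(np.uint8),None,fx=4,fy=4,interpolation=cv2.INTER_NEAREST))
# vial pts: 
B=P[70:95,85:139].reshape(-1,3);V=B[(B[:,2]>33)]
print(len(V),V.min(0),V.max(0),V.mean(0))
bed=P[95:110,90:135].reshape(-1,3);print('bed z',np.median(bed[:,2]),bed[:,2].std())
T=P[40:75,225-190:275-190].reshape(-1,3);T=T[T[:,2]>80];print('tab',len(T),T.min(0),T.max(0),T.mean(0))
E
```

```text
line [552.72  11.5   24.  ] [548.66 -98.7   24.  ] [550.69 -43.6   24.  ] -2.1089422288933735 110.27641782379071
ledge top ends [551.99  17.11  30.  ] [ 546.81 -103.71   30.  ]
housing front corners [440.74 120.21  22.  ] [ 429.74 -151.95   22.  ] right back [ 592.66 -162.61   22.  ]
vial [503.92   7.96  38.  ] [501.64 -91.93  38.  ]
tab?Traceback (most recent call last):
  File "<stdin>", line 13, in <module>
  File "h.py", line 9, in w
    c=optics.camera_info(n);K=np.array(c['intrinsics']);R=np.array(c['R']);t=np.array(c['t'])
ValueError: time passes only in moves, steps and waits
```

```bash
cat > h.py <<'E'
from workcell import telemetry, optics, order, spotter, env
import numpy as np, cv2
np.set_printoptions(precision=2,suppress=True)
C={}
def ci(n):
    if n not in C:
        c=optics.camera_info(n);C[n]=(np.array(c['intrinsics']),np.array(c['R']),np.array(c['t']))
    return C[n]
def cap(n,f=None):
    p,d=optics.capture(n)
    if f: cv2.imwrite('pics/'+f,cv2.cvtColor(p,cv2.COLOR_RGB2BGR))
    return p,d
def cloud(n,d):
    K,R,t=ci(n);v,u=np.mgrid[:d.shape[0],:d.shape[1]]
    X=np.stack([u,v,np.ones_like(u)],-1)@np.linalg.inv(K).T*d[...,None]
    return (X-t)@R
def wplane(n,u,v,h):
    K,R,t=ci(n)
    o=-R.T@t;d=R.T@np.linalg.inv(K)@np.array([u,v,1.])
    return o+d*(h-o[2])/d[2]
def proj(n,X):
    K,R,t=ci(n)
    x=K@(R@np.array(X,float)+t);return x[:2]/x[2]
E
python3 - <<'E'
from h import *
p,d=cap('top')
P=cloud('top',d)[140:280,190:390]
m=P[...,2]
cv2.imwrite('pics/hm.png',cv2.resize(np.clip(m*2.5,0,255).astype(np.uint8),None,fx=4,fy=4,interpolation=cv2.INTER_NEAREST))
B=P[70:95,85:139].reshape(-1,3);V=B[(B[:,2]>33)]
print(len(V),V.min(0),V.max(0),V.mean(0))
bed=P[95:110,90:135].reshape(-1,3);print('bed z',np.median(bed[:,2]),bed[:,2].std())
T=P[20:80,30:85].reshape(-1,3);T=T[T[:,2]>75];print('tab',len(T),T.min(0),T.max(0),T.mean(0))
T=P[40:80,30:85].reshape(-1,3);T=T[(T[:,2]>60)&(T[:,2]<75)];print('roof',len(T),T.min(0),T.max(0),T.mean(0))
p2,d2=cap('side');Q=cloud('side',d2)
cv2.imwrite('pics/sz.png',cv2.resize(cv2.cvtColor(p2,cv2.COLOR_RGB2BGR)[165:275,205:345],None,fx=5,fy=5,interpolation=cv2.INTER_CUBIC))
print(spotter.look_for('side','shield_tab'))
print(telemetry.sense()['time'])
np.save('pics/Q.npy',Q)
E
```

```text
678 [355.16 -95.92  33.  ] [522.71  12.27 929.3 ] [501.04 -42.16  54.03]
bed z 25.616114136361322 69.37715651276903
tab 108 [355.16  -1.46  75.  ] [624.63 103.55 929.3 ] [535.54  86.5  177.65]
roof 1031 [527.29  23.34  60.19] [587.67 102.87  74.87] [554.57  60.78  70.33]
[{'position': [246.4, 225.2], 'confidence': 0.81}]
0.55
```

View pics/hm.png

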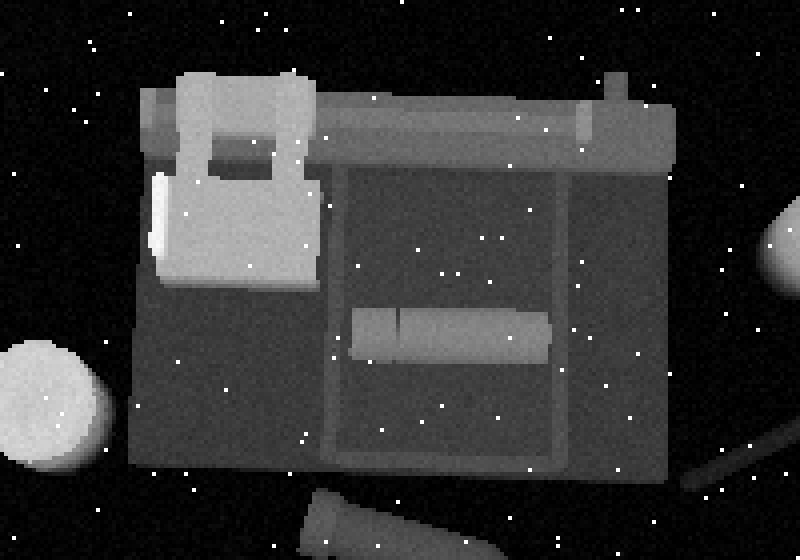

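View pics/sz.png

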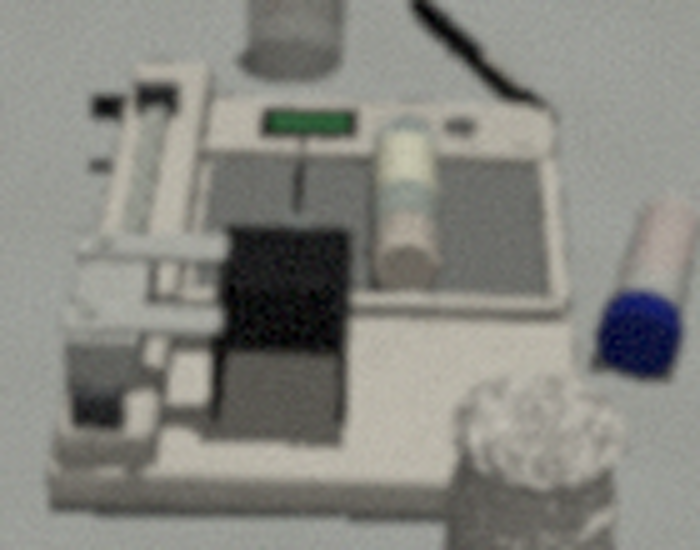

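```bash
cat > m.py <<'E'
from h import *
from scipy.optimize import least_squares
def vialfit(P):
    V=P[(np.abs(P[:,2]-44)<8.5)&(P[:,0]>470)&(P[:,0]<580)&(P[:,1]>-92)&(P[:,1]<9)]
    x0=np.median(V[:,0]);V=V[np.abs(V[:,0]-x0)<14]
    f=lambda q:np.hypot((V[:,0]-q[0]-q[1]*(V[:,1]+43))*np.cos(q[1]),V[:,2]-q[2])-14
    r=least_squares(f,[x0,0.04,38],loss='soft_l1')
    return r.x,len(V),np.std(f(r.x)),V[:,1].min(),V[:,1].max()
E
python3 - <<'E'
from m import *
p,d=cap('top')
P=cloud('top',d).reshape(-1,3)
q,*o=vialfit(P);print('vial x at y=-43, slope deg, z',q[0],np.degrees(q[1]),q[2],o)
Q=cloud('side',cap('side')[1]).reshape(-1,3)
for nm,A in(('top',P),('side',Q)):
    T=A[(A[:,0]>515)&(A[:,0]<585)&(A[:,1]>60)&(A[:,1]<125)]
    t=T[(T[:,2]>86)&(T[:,2]<102)];print(nm,'tab',len(t),np.percentile(t,[5,50,95],axis=0) if len(t) else 0)
    t=T[(T[:,2]>60)&(T[:,2]<76)];print(nm,'roof',len(t),np.percentile(t,[2,50,98],axis=0)if len(t) else 0)
    bed=A[(A[:,0]>455)&(A[:,0]<480)&(A[:,1]>-85)&(A[:,1]<5)];print('bed',np.median(bed,0))
    wt=A[(A[:,0]>350)&(A[:,0]<390)&(A[:,1]>-150)&(A[:,1]<50)];print('table',np.median(wt,0))
q,*o=vialfit(Q);print('side vial',q[0],np.degrees(q[1]),q[2],o)
# line via dark pixels subpixel
g=cv2.cvtColor(p,cv2.COLOR_RGB2GRAY).astype(float)
pts=[]
for u in list(range(277,297))+list(range(308,327)):
    c=g[195:210,u];wt=np.clip(np.median(c)-c-10,0,None)
    if wt.sum()>0:pts.append(wplane('top',u,195+(wt*np.arange(15)).sum()/wt.sum(),24))
pts=np.array(pts);k=np.polyfit(pts[:,1]+43,pts[:,0],1);print('line x at -43',k[1],'slope',np.degrees(k[0]),np.std(pts[:,0]-np.polyval(k,pts[:,1]+43)))
E
```

```text
vial x at y=-43, slope deg, z 503.1401140030001 1.6447690700586313 38.506486843766226 [386, np.float64(1.3578877427092555), np.float64(-91.88135936101806), np.float64(8.185714882362184)]
top tab 77 [[536.75  96.57  88.52]
 [554.6   99.52  96.42]
 [572.51 101.9   99.83]]
top roof 517 [[529.83  61.04  63.37]
 [554.27  80.65  70.65]
 [582.87  98.34  74.06]]
bed [467.51 -40.25  25.57]
table [359.65  -1.46   2.92]
side tab 123 [[537.41 100.32  86.59]
 [555.19 103.52  91.82]
 [571.23 105.5   95.97]]
side roof 222 [[529.49  61.3   63.32]
 [555.24 102.01  68.52]
 [584.46 105.47  75.39]]
bed [467.36 -37.62  23.37]
table [368.18 -26.74  -0.55]
side vial 502.07754118012434 1.9279603891818906 37.00446423283342 [348, np.float64(2.1406872732439046), np.float64(-91.14826229606085), np.float64(8.99407515109006)]
line x at -43 549.4886056184689 slope 2.4448197741944653 0.22772322109605755
```

Emit:
servo_tool(
  series=[
    {"gripper": 0, "slide": [-0.9, -1.0, 0], "yaw": -0.59},
    {"gripper": 0, "slide": [-0.9, -1.0, 0], "yaw": -0.59},
    {"gripper": 0, "slide": [-0.9, -1.0, 0], "yaw": -0.59},
    {"gripper": 0, "slide": [-0.9, -1.0, 0], "yaw": -0.59},
    {"gripper": 0, "slide": [-0.9, -1.0, 0], "yaw": -0.59},
    {"gripper": 0, "slide": [-0.9, -1.0, 0], "yaw": -0.59},
    {"gripper": 0, "slide": [-0.9, -1.0, 0], "yaw": -0.59},
  ],
)

```text
time: 1.35
position: [323.3, 359.2, 248.7]
ee_rot: [[-0.999, 0.042, 0.001], [0.042, 0.999, -0.001], [-0.001, -0.001, -1.0]]
contact_force: [0.7, -0.1, 0.1]
width: 42.4
```

Emit:
servo_tool(
  series=[
    {"gripper": 0, "slide": [-0.47, -0.98, 0], "yaw": 0},
    {"gripper": 0, "slide": [-0.47, -0.98, 0], "yaw": 0},
    {"gripper": 0, "slide": [-0.47, -0.98, 0], "yaw": 0},
    {"gripper": 0, "slide": [-0.47, -0.98, 0], "yaw": 0},
    {"gripper": 0, "slide": [-0.47, -0.98, 0], "yaw": 0},
  ],
)

```text
time: 1.85
position: [410.3, 160.0, 248.5]
ee_rot: [[-0.999, 0.041, 0.001], [0.041, 0.999, -0.001], [-0.001, -0.001, -1.0]]
contact_force: [-0.3, 0.9, -0.2]
width: 42.9
```

Emit:
servo_tool(
  series=[
    {"gripper": 0, "slide": [-0.47, -0.98, 0.1], "yaw": 0},
    {"gripper": 0, "slide": [-0.47, -0.98, 0.2], "yaw": 0},
    {"gripper": 0, "slide": [-0.47, -0.98, 0.35], "yaw": 0},
    {"gripper": 0, "slide": [-0.47, -0.98, 0.5], "yaw": 0},
    {"gripper": 0, "slide": [-0.47, -0.98, 0.74], "yaw": 0},
    {"gripper": 0, "slide": [-0.47, -0.98, 0.74], "yaw": 0},
    {"gripper": 0, "slide": [-0.47, -0.98, 0.74], "yaw": 0},
  ],
)

```text
time: 2.55
position: [493.9, -36.7, 96.5]
ee_rot: [[-0.999, 0.038, -0.007], [0.038, 0.999, -0.0], [0.007, -0.0, -1.0]]
contact_force: [-0.5, 0.8, 1.3]
width: 42.8
```

Run:
```python
from m import *
s=telemetry.sense();print(s['time'],s['position'],s['contact_force'],s['width'])
p,d=cap('top','top1.png');p2,d2=cap('side')
a=cv2.cvtColor(p,cv2.COLOR_RGB2BGR)[150:270,210:370];b=cv2.cvtColor(p2,cv2.COLOR_RGB2BGR)[120:270,200:400]
cv2.imwrite('pics/c1.png',np.hstack([cv2.resize(a,(400,300)),cv2.resize(b,(400,300))]))
print(telemetry.sense()['contact_force'])
```

```text
2.55 [493.88 -36.68  96.49] [-0.49  0.78  1.26] 42.83183295693355
[0.18 0.75 0.98]
```

View pics/c1.png

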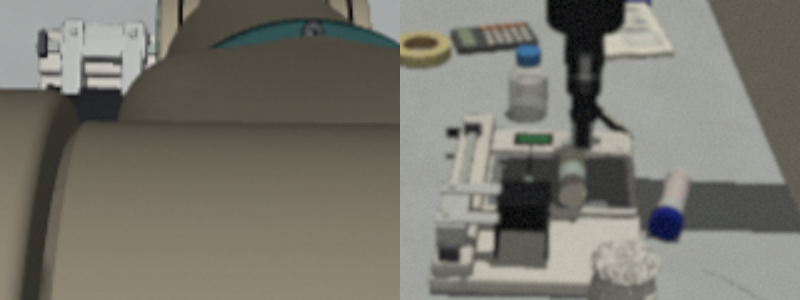

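Emit:
servo_tool(
  series=[
    {"gripper": 0, "slide": [0, -0.025, 0.06], "yaw": 0},
    {"gripper": 0, "slide": [0, -0.025, 0.12], "yaw": 0},
    {"gripper": 0, "slide": [0, -0.025, 0.12], "yaw": 0},
    {"gripper": 0, "slide": [0, -0.025, 0.12], "yaw": 0},
  ],
)

```text
time: 3.05
position: [495.1, -40.3, 76.5]
ee_rot: [[-0.999, 0.035, 0.0], [0.035, 0.999, 0.0], [-0.0, 0.0, -1.0]]
contact_force: [0.9, -0.4, -0.8]
width: 42.6
```

Emit:
servo_tool(
  series=[
    {"gripper": 0, "slide": [0, 0, 0.01], "yaw": 0},
    {"gripper": 0, "slide": [0, 0, 0.01], "yaw": 0},
  ],
)

```text
time: 3.25
position: [495.3, -40.7, 74.5]
ee_rot: [[-0.999, 0.036, 0.0], [0.036, 0.999, 0.0], [-0.0, 0.0, -1.0]]
contact_force: [0.3, -1.7, -0.6]
width: 42.4
```

Emit:
servo_tool(
  series=[
    {"gripper": 0, "slide": [0, 0, 0.007], "yaw": 0},
    {"gripper": 0, "slide": [0, 0, 0.007], "yaw": 0},
  ],
)

```text
time: 3.45
position: [495.1, -40.8, 72.9]
ee_rot: [[-0.999, 0.036, 0.0], [0.036, 0.999, 0.0], [-0.0, 0.0, -1.0]]
contact_force: [-0.8, -0.5, 0.1]
width: 42.8
```

Emit:
servo_tool(
  series=[
    {"gripper": 0, "slide": [0, 0, 0.01], "yaw": 0},
    {"gripper": 0, "slide": [0, 0, 0.01], "yaw": 0},
  ],
)

```text
time: 3.65
position: [495.0, -40.8, 70.7]
ee_rot: [[-0.999, 0.036, -0.0], [0.036, 0.999, -0.0], [0.0, -0.0, -1.0]]
contact_force: [-0.2, -0.4, 0.5]
width: 42.8
```

Emit:
servo_tool(
  series=[
    {"gripper": 0, "slide": [0, 0, 0.007], "yaw": 0},
    {"gripper": 0, "slide": [0, 0, 0.007], "yaw": 0},
  ],
)

```text
time: 3.85
position: [495.0, -40.8, 69.3]
ee_rot: [[-0.999, 0.036, -0.0], [0.036, 0.999, 0.0], [0.0, 0.0, -1.0]]
contact_force: [0.4, 0.6, -0.3]
width: 42.6
```

Emit:
servo_tool(
  series=[
    {"gripper": 0, "slide": [0, 0, 0.005], "yaw": 0},
    {"gripper": 0, "slide": [0, 0, 0.005], "yaw": 0},
  ],
)

```text
time: 4.05
position: [495.0, -40.8, 68.4]
ee_rot: [[-0.999, 0.036, -0.0], [0.036, 0.999, 0.0], [0.0, 0.0, -1.0]]
contact_force: [-0.3, -0.7, -0.6]
width: 42.7
```

Emit:
servo_tool(
  series=[
    {"gripper": 0, "slide": [0, 0, 0.005], "yaw": 0},
    {"gripper": 0, "slide": [0, 0, 0.005], "yaw": 0},
  ],
)

```text
time: 4.25
position: [495.1, -40.8, 67.4]
ee_rot: [[-0.999, 0.036, -0.0], [0.036, 0.999, 0.0], [0.0, 0.0, -1.0]]
contact_force: [0.7, 0.4, 0.3]
width: 42.7
```

Emit:
servo_tool(
  series=[
    {"gripper": 0, "slide": [0, 0, 0.005], "yaw": 0},
    {"gripper": 0, "slide": [0, 0, 0.005], "yaw": 0},
  ],
)

```text
time: 4.45
position: [495.9, -40.8, 67.1]
ee_rot: [[-0.999, 0.036, 0.002], [0.036, 0.999, -0.0], [-0.002, 0.0, -1.0]]
contact_force: [-0.3, -0.3, 5.4]
width: 42.5
```

Emit:
servo_tool(
  series=[
    {"gripper": 0, "slide": [0, 0, 0.005], "yaw": 0},
    {"gripper": 0, "slide": [0, 0, 0.005], "yaw": 0},
  ],
)

```text
time: 4.65
position: [496.8, -40.9, 66.9]
ee_rot: [[-0.999, 0.036, 0.004], [0.036, 0.999, -0.0], [-0.004, 0.0, -1.0]]
contact_force: [0.2, -0.2, 11.6]
width: 42.5
```

Emit:
servo_tool(
  series=[
    {"gripper": 0, "slide": [-0.01, 0, 0], "yaw": 0},
    {"gripper": 0, "slide": [-0.03, 0, 0], "yaw": 0},
    {"gripper": 0, "slide": [-0.05, 0, 0], "yaw": 0},
    {"gripper": 0, "slide": [-0.07, 0, 0], "yaw": 0},
    {"gripper": 0, "slide": [-0.09, 0, 0], "yaw": 0},
    {"gripper": 0, "slide": [-0.11, 0, 0], "yaw": 0},
    {"gripper": 0, "slide": [-0.13, 0, 0], "yaw": 0},
    {"gripper": 0, "slide": [-0.15, 0, 0], "yaw": 0},
    {"gripper": 0, "slide": [-0.16, 0, 0], "yaw": 0},
    {"gripper": 0, "slide": [-0.16, 0, 0], "yaw": 0},
  ],
)

```text
time: 5.65
position: [529.3, -41.9, 66.7]
ee_rot: [[-0.999, 0.036, 0.004], [0.036, 0.999, 0.0], [-0.004, 0.0, -1.0]]
contact_force: [1.0, -0.4, 9.8]
width: 42.4
```

```bash
cat > v.py <<'E'
from m import *
import sys
s=telemetry.sense();print(s['time'],s['position'],s['contact_force'])
p2,d2=cap('side');Q=cloud('side',d2).reshape(-1,3)
q,*o=vialfit(Q);print('side vial x at y=-43',q[0],np.degrees(q[1]),q[2],o)
cv2.imwrite('pics/%s.png'%sys.argv[1],cv2.resize(cv2.cvtColor(p2,cv2.COLOR_RGB2BGR)[140:270,200:360],None,fx=4,fy=4))
E
python3 v.py s2
```

```text
5.65 [529.29 -41.85  66.73] [ 0.99 -0.38  9.85]
side vial x at y=-43 519.5046379102595 3.048869175864006 37.13290472472455 [193, np.float64(2.6816399595700933), np.float64(-86.2969826905881), np.float64(8.894388070096435)]
```

View pics/s2.png

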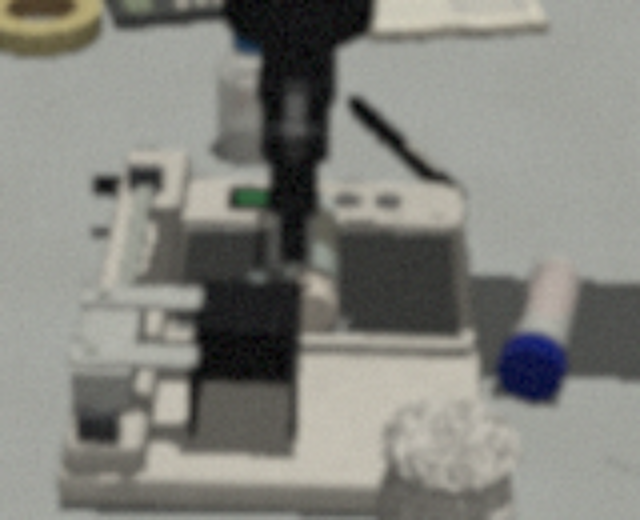

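Emit:
servo_tool(
  series=[
    {"gripper": 0, "slide": [0, 0, -0.02], "yaw": 0},
    {"gripper": 0, "slide": [0, 0, -0.05], "yaw": 0},
    {"gripper": 0, "slide": [0.05, 0, -0.05], "yaw": 0},
    {"gripper": 0, "slide": [0.1, 0, -0.05], "yaw": 0},
    {"gripper": 0, "slide": [0.1, 0, -0.05], "yaw": 0},
    {"gripper": 0, "slide": [0.1, 0, -0.03], "yaw": 0},
    {"gripper": 0, "slide": [0.1, 0, -0.015], "yaw": 0},
    {"gripper": 0, "slide": [0.1, 0, -0.008], "yaw": 0},
    {"gripper": 0, "slide": [0.1, 0, 0], "yaw": 0},
    {"gripper": 0, "slide": [0.1, 0, 0], "yaw": 0},
  ],
)

```text
time: 6.7
position: [507.3, -41.2, 66.0]
ee_rot: [[-0.999, 0.036, 0.0], [0.036, 0.999, 0.0], [-0.0, 0.0, -1.0]]
contact_force: [-2.4, 0.5, 8.2]
width: 42.5
```

Emit:
servo_tool(
  series=[
    {"gripper": 0, "slide": [-0.01, 0, 0], "yaw": 0},
    {"gripper": 0, "slide": [-0.03, 0, 0], "yaw": 0},
    {"gripper": 0, "slide": [-0.05, 0, 0], "yaw": 0},
    {"gripper": 0, "slide": [-0.07, 0, 0], "yaw": 0},
    {"gripper": 0, "slide": [-0.09, 0, 0], "yaw": 0},
    {"gripper": 0, "slide": [-0.11, 0, 0], "yaw": 0},
    {"gripper": 0, "slide": [-0.13, 0, 0], "yaw": 0},
    {"gripper": 0, "slide": [-0.15, 0, 0], "yaw": 0},
    {"gripper": 0, "slide": [-0.16, 0, 0], "yaw": 0},
    {"gripper": 0, "slide": [-0.16, 0, 0], "yaw": 0},
  ],
)

```text
time: 7.7
position: [541.6, -42.3, 67.0]
ee_rot: [[-0.999, 0.036, 0.005], [0.036, 0.999, 0.0], [-0.005, 0.0, -1.0]]
contact_force: [-0.1, 0.1, 11.6]
width: 42.7
```

```bash
python3 v.py s3
```

```text
7.7 [541.56 -42.29  66.98] [-0.11  0.12 11.65]
side vial x at y=-43 536.4259803094192 1.9007329081104483 37.33185780230331 [105, np.float64(0.6562294731189412), np.float64(-89.86604930872909), np.float64(1.8546321696755546)]
```

View pics/s3.png

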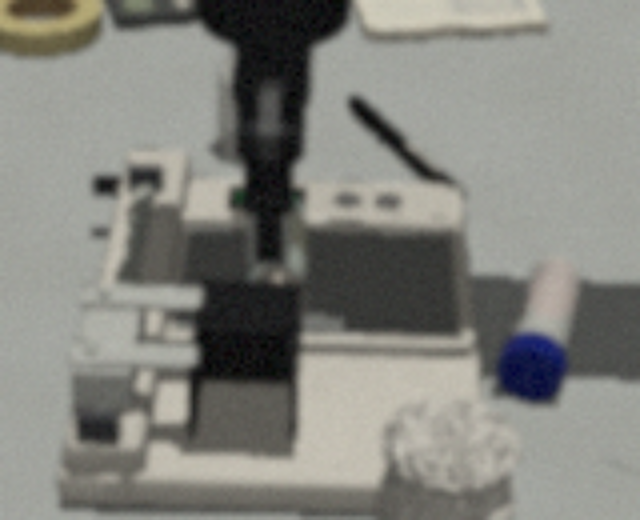

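Emit:
servo_tool(
  series=[
    {"gripper": 0, "slide": [0, 0, -0.02], "yaw": 0},
    {"gripper": 0, "slide": [0, 0, -0.05], "yaw": 0},
    {"gripper": 0, "slide": [0.03, 0, -0.05], "yaw": 0},
    {"gripper": 0, "slide": [0.06, 0, -0.05], "yaw": 0},
    {"gripper": 0, "slide": [0.06, 0, -0.05], "yaw": 0},
    {"gripper": 0, "slide": [0.06, 0, -0.03], "yaw": 0},
    {"gripper": 0, "slide": [0.06, 0, -0.015], "yaw": 0},
    {"gripper": 0, "slide": [0.06, 0, -0.008], "yaw": 0},
    {"gripper": 0, "slide": [0.06, 0, 0], "yaw": 0},
    {"gripper": 0, "slide": [0.06, 0, 0], "yaw": 0},
  ],
)

```text
time: 8.75
position: [528.6, -42.0, 66.8]
ee_rot: [[-0.999, 0.036, 0.003], [0.036, 0.999, -0.0], [-0.003, 0.0, -1.0]]
contact_force: [-0.4, 0.2, 11.5]
width: 42.7
```

Emit:
servo_tool(
  series=[
    {"gripper": 0, "slide": [-0.01, 0, 0], "yaw": 0},
    {"gripper": 0, "slide": [-0.03, 0, 0], "yaw": 0},
    {"gripper": 0, "slide": [-0.05, 0, 0], "yaw": 0},
    {"gripper": 0, "slide": [-0.07, 0, 0], "yaw": 0},
    {"gripper": 0, "slide": [-0.09, 0, 0], "yaw": 0},
    {"gripper": 0, "slide": [-0.1, 0, 0], "yaw": 0},
    {"gripper": 0, "slide": [-0.11, 0, 0], "yaw": 0},
    {"gripper": 0, "slide": [-0.115, 0, 0], "yaw": 0},
    {"gripper": 0, "slide": [-0.115, 0, 0], "yaw": 0},
  ],
)

```text
time: 9.65
position: [552.3, -42.7, 67.0]
ee_rot: [[-0.999, 0.036, 0.004], [0.036, 0.999, -0.0], [-0.004, 0.0, -1.0]]
contact_force: [1.4, 0.3, 11.1]
width: 42.4
```

```bash
python3 v.py s4
```

```text
9.65 [552.3  -42.72  66.97] [ 1.38  0.3  11.08]
side vial x at y=-43 548.6590677859755 1.7981846961828942 37.23400732080624 [85, np.float64(0.6758126912733101), np.float64(-85.68171618654038), np.float64(-0.8045106198963866)]
```

View pics/s4.png

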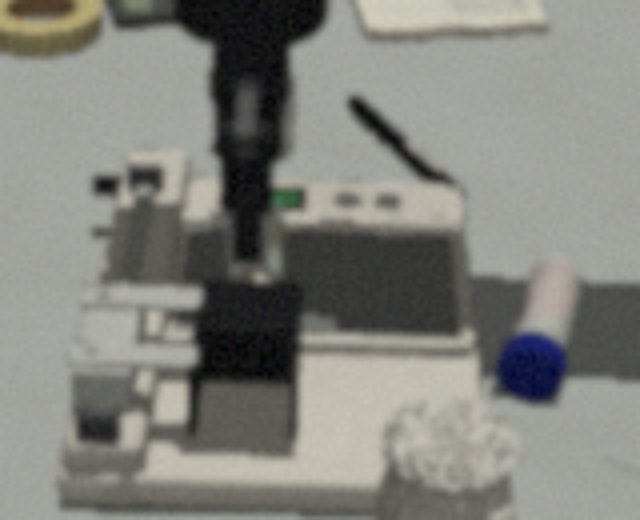

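Emit:
servo_tool(
  series=[
    {"gripper": 0, "slide": [0, 0, -0.02], "yaw": 0},
    {"gripper": 0, "slide": [0, 0, -0.06], "yaw": 0},
    {"gripper": 0, "slide": [0, 0, -0.2], "yaw": 0},
    {"gripper": 0.5, "slide": [0, 0, -0.45], "yaw": 0},
    {"gripper": 1, "slide": [0, 0.2, -0.55], "yaw": 0},
    {"gripper": 1, "slide": [0.01, 0.45, -0.55], "yaw": 0},
    {"gripper": 1, "slide": [0.02, 0.7, -0.55], "yaw": 0},
    {"gripper": 1, "slide": [0.02, 0.87, -0.55], "yaw": 0},
    {"gripper": 1, "slide": [0.02, 0.87, -0.55], "yaw": 0},
    {"gripper": 1, "slide": [0.02, 0.87, -0.55], "yaw": 0},
  ],
)

```text
time: 10.7
position: [551.9, 132.0, 175.4]
ee_rot: [[-0.999, 0.034, -0.001], [0.034, 0.999, -0.0], [0.001, -0.0, -1.0]]
contact_force: [-1.3, -1.0, -0.0]
width: 0.2
```

Run:
```python
from m import *
s=telemetry.sense();print(s['time'],s['position'],s['contact_force'],s['width'])
p,d=cap('top');P=cloud('top',d).reshape(-1,3)
q,*o=vialfit(P);print('top vial',q[0],np.degrees(q[1]),q[2],o)
V=P[(P[:,0]>538)&(P[:,0]<562)&(P[:,1]>-105)&(P[:,1]<20)&(P[:,2]>42)&(P[:,2]<58)];print('y range',np.percentile(V[:,1],[1,50,99]))
p2,d2=cap('side');Q=cloud('side',d2).reshape(-1,3)
q,*o=vialfit(Q);print('side vial',q[0],np.degrees(q[1]),q[2],o)
a=cv2.cvtColor(p,cv2.COLOR_RGB2BGR)[140:280,190:390];cv2.imwrite('pics/t5.png',cv2.resize(a,None,fx=4,fy=4,interpolation=cv2.INTER_CUBIC))
cv2.imwrite('pics/s5.png',cv2.resize(cv2.cvtColor(p2,cv2.COLOR_RGB2BGR)[140:290,200:360],None,fx=4,fy=4))
```

```text
10.7 [551.88 131.96 175.42] [-1.26 -0.99 -0.04] 0.20244793239160172
top vial 549.1385510831586 1.732671646160671 38.32137906653024 [367, np.float64(1.0443722566848148), np.float64(-91.82488307291266), np.float64(5.972094511873262)]
y range [-93.11 -42.68   5.79]
side vial 548.1250779988914 2.0348301818535672 37.096796632146535 [118, np.float64(0.65071037713237), np.float64(-89.14562570155609), np.float64(-1.1512302011544542)]
```

View pics/t5.png

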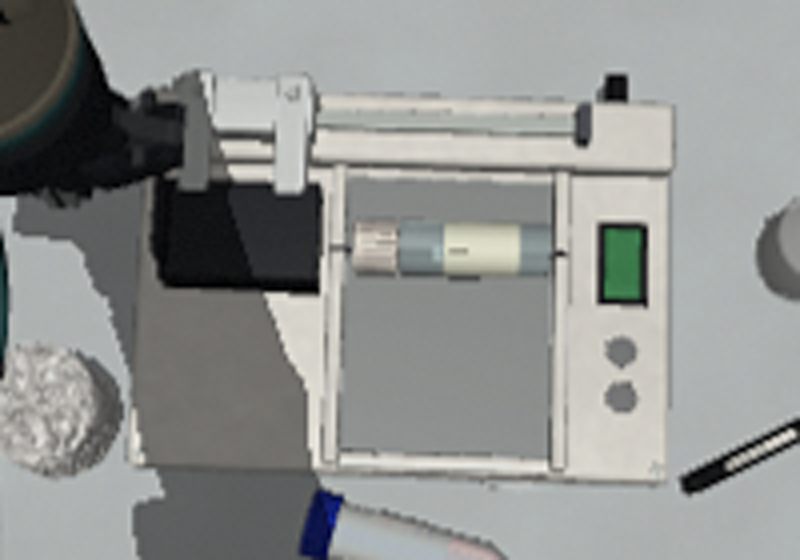

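View pics/s5.png

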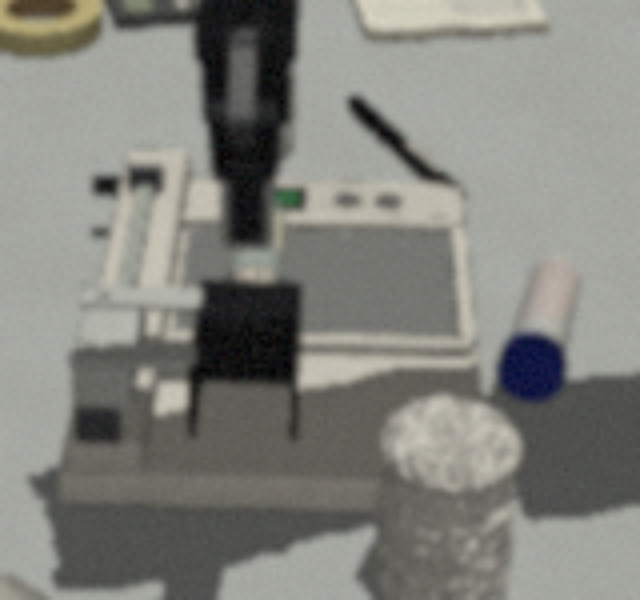

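Emit:
servo_tool(
  series=[
    {"gripper": 1, "slide": [-0.01, 0, 0.2], "yaw": 0},
    {"gripper": 1, "slide": [-0.01, 0, 0.35], "yaw": 0},
    {"gripper": 1, "slide": [-0.01, 0, 0.41], "yaw": 0},
    {"gripper": 1, "slide": [-0.01, 0, 0.41], "yaw": 0},
    {"gripper": 1, "slide": [-0.01, 0, 0.41], "yaw": 0},
  ],
)

```text
time: 11.3
position: [555.1, 130.5, 94.3]
ee_rot: [[-0.999, 0.037, 0.001], [0.037, 0.999, -0.0], [-0.001, 0.0, -1.0]]
contact_force: [-0.5, -0.5, 0.4]
width: -0.1
```

Emit:
servo_tool(
  series=[
    {"gripper": 1, "slide": [0, -0.02, 0], "yaw": 0},
    {"gripper": 1, "slide": [0, -0.04, 0], "yaw": 0},
    {"gripper": 1, "slide": [0, -0.06, 0], "yaw": 0},
    {"gripper": 1, "slide": [0, -0.08, 0], "yaw": 0},
    {"gripper": 1, "slide": [0, -0.1, 0], "yaw": 0},
    {"gripper": 1, "slide": [0, -0.12, 0], "yaw": 0},
    {"gripper": 1, "slide": [0, -0.14, 0], "yaw": 0},
    {"gripper": 1, "slide": [0, -0.16, 0], "yaw": 0},
  ],
)

```text
time: 12.1
position: [553.3, 99.1, 93.6]
ee_rot: [[-0.999, 0.036, 0.0], [0.036, 0.999, 0.0], [-0.0, 0.0, -1.0]]
contact_force: [1.1, 1.7, 0.5]
width: -0.1
```

```bash
cat > v2.py <<'E'
from m import *
import sys
s=telemetry.sense();print(s['time'],s['position'],s['contact_force'])
p,d=cap('top');P=cloud('top',d).reshape(-1,3)
p2,d2=cap('side');Q=cloud('side',d2).reshape(-1,3)
a=cv2.cvtColor(p,cv2.COLOR_RGB2BGR)[150:270,210:370];b=cv2.cvtColor(p2,cv2.COLOR_RGB2BGR)[140:290,200:400]
cv2.imwrite('pics/%s.png'%sys.argv[1],np.hstack([cv2.resize(a,(400,300)),cv2.resize(b,(400,300))]))
E
python3 v2.py b6
```

```text
12.1 [553.3   99.08  93.55] [1.09 1.67 0.54]
```

View pics/b6.png

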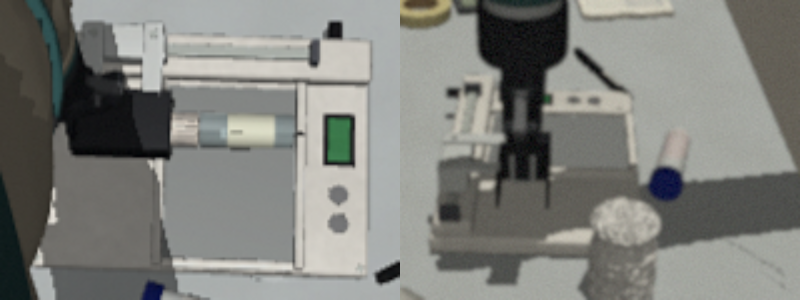

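Emit:
servo_tool(
  series=[
    {"gripper": 1, "slide": [0, -0.02, 0], "yaw": 0},
    {"gripper": 1, "slide": [0, -0.04, 0], "yaw": 0},
    {"gripper": 1, "slide": [0, -0.06, 0], "yaw": 0},
    {"gripper": 1, "slide": [0, -0.08, 0], "yaw": 0},
    {"gripper": 1, "slide": [0, -0.1, 0], "yaw": 0},
    {"gripper": 1, "slide": [0, -0.12, 0], "yaw": 0},
    {"gripper": 1, "slide": [0, -0.14, 0], "yaw": 0},
    {"gripper": 1, "slide": [0, -0.16, 0], "yaw": 0},
  ],
)

```text
time: 13.0
position: [551.7, 66.9, 93.4]
ee_rot: [[-0.999, 0.036, -0.001], [0.036, 0.999, -0.0], [0.001, -0.0, -1.0]]
contact_force: [-0.4, 1.6, -0.2]
width: -0.1
```

Emit:
servo_tool(
  series=[
    {"gripper": 1, "slide": [0, -0.03, 0], "yaw": 0},
    {"gripper": 1, "slide": [0, -0.06, 0], "yaw": 0},
    {"gripper": 1, "slide": [0, -0.09, 0], "yaw": 0},
    {"gripper": 1, "slide": [0, -0.12, 0], "yaw": 0},
    {"gripper": 1, "slide": [0, -0.15, 0], "yaw": 0},
    {"gripper": 1, "slide": [0, -0.17, 0], "yaw": 0},
    {"gripper": 1, "slide": [0, -0.19, 0], "yaw": 0},
    {"gripper": 1, "slide": [0, -0.2, 0], "yaw": 0},
    {"gripper": 1, "slide": [0, -0.2, 0], "yaw": 0},
  ],
)

```text
time: 13.9
position: [550.9, 26.6, 93.6]
ee_rot: [[-0.999, 0.036, 0.001], [0.036, 0.999, -0.0], [-0.001, -0.0, -1.0]]
contact_force: [-0.4, 0.1, -0.2]
width: 0.0
```

Emit:
servo_tool(
  series=[
    {"gripper": 1, "slide": [0, -0.02, 0], "yaw": 0},
    {"gripper": 1, "slide": [0, -0.03, 0], "yaw": 0},
    {"gripper": 1, "slide": [0, -0.03, 0], "yaw": 0},
  ],
)

```text
time: 14.2
position: [550.7, 20.8, 93.6]
ee_rot: [[-0.999, 0.036, 0.001], [0.036, 0.999, -0.0], [-0.001, -0.0, -1.0]]
contact_force: [0.3, -0.7, 0.9]
width: 0.0
```

```bash
python3 v2.py b7
```

```text
14.2 [550.73  20.78  93.59] [ 0.34 -0.67  0.87]
```

View pics/b7.png

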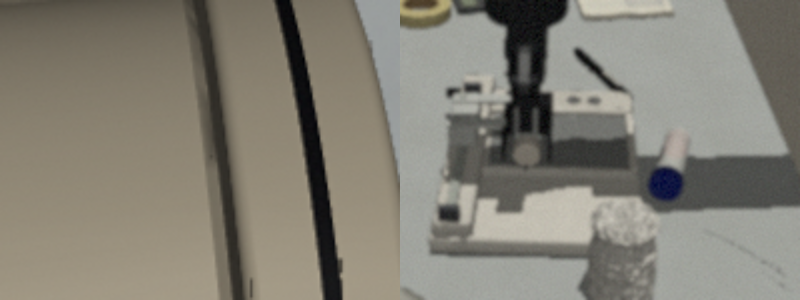

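Emit:
servo_tool(
  series=[
    {"gripper": 1, "slide": [0, -0.01, 0], "yaw": 0},
    {"gripper": 1, "slide": [0, -0.02, 0], "yaw": 0},
    {"gripper": 1, "slide": [0, -0.03, 0], "yaw": 0},
    {"gripper": 1, "slide": [0, -0.03, 0], "yaw": 0},
  ],
)

```text
time: 14.7
position: [550.2, 14.8, 93.5]
ee_rot: [[-0.999, 0.036, 0.0], [0.036, 0.999, -0.0], [-0.0, -0.0, -1.0]]
contact_force: [0.4, 0.4, 0.8]
width: 0.2
```

Emit:
servo_tool(
  series=[
    {"gripper": 1, "slide": [0, -0.01, 0], "yaw": 0},
    {"gripper": 1, "slide": [0, -0.01, 0], "yaw": 0},
  ],
)

```text
time: 14.9
position: [550.1, 12.9, 93.5]
ee_rot: [[-0.999, 0.036, 0.0], [0.036, 0.999, -0.0], [-0.0, -0.0, -1.0]]
contact_force: [0.2, 0.4, 0.1]
width: -0.2
```

Emit:
servo_tool(
  series=[
    {"gripper": 1, "slide": [0, -0.01, 0], "yaw": 0},
    {"gripper": 1, "slide": [0, -0.01, 0], "yaw": 0},
  ],
)

```text
time: 15.1
position: [550.0, 10.9, 93.5]
ee_rot: [[-0.999, 0.036, 0.0], [0.036, 0.999, -0.0], [-0.0, -0.0, -1.0]]
contact_force: [-0.1, 0.7, -0.2]
width: -0.1
```

Emit:
servo_tool(
  series=[
    {"gripper": 1, "slide": [0, -0.01, 0], "yaw": 0},
    {"gripper": 1, "slide": [0, -0.01, 0], "yaw": 0},
  ],
)

```text
time: 15.3
position: [549.9, 9.5, 93.5]
ee_rot: [[-0.999, 0.036, 0.0], [0.036, 0.999, 0.0], [0.0, 0.0, -1.0]]
contact_force: [0.2, 2.0, 0.2]
width: -0.3
```

Emit:
servo_tool(
  series=[
    {"gripper": 1, "slide": [0, -0.01, 0], "yaw": 0},
    {"gripper": 1, "slide": [0, -0.01, 0], "yaw": 0},
  ],
)

```text
time: 15.5
position: [549.9, 9.3, 93.6]
ee_rot: [[-0.999, 0.034, 0.0], [0.034, 0.999, 0.002], [-0.0, 0.002, -1.0]]
contact_force: [0.2, 4.8, 1.2]
width: -0.2
```

```bash
python3 v2.py b8
```

```text
15.5 [549.95   9.31  93.55] [0.18 4.75 1.23]
```

View pics/b8.png

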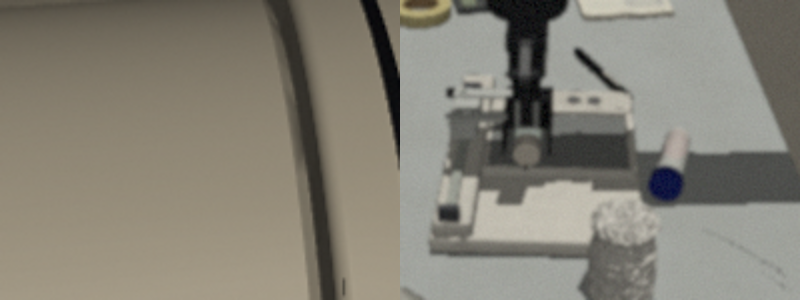

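Emit:
servo_tool(
  series=[
    {"gripper": 1, "slide": [0, -0.01, 0], "yaw": 0},
    {"gripper": 1, "slide": [0, -0.01, 0], "yaw": 0},
  ],
)

```text
time: 15.8
position: [549.9, 9.2, 93.6]
ee_rot: [[-0.999, 0.033, 0.0], [0.033, 0.999, 0.004], [-0.0, 0.004, -1.0]]
contact_force: [0.1, 9.5, 0.9]
width: -0.1
```

Emit:
servo_tool(
  series=[
    {"gripper": 1, "slide": [0, 0.05, 0], "yaw": 0},
    {"gripper": 1, "slide": [0, 0.12, 0], "yaw": 0},
    {"gripper": 1, "slide": [0, 0.15, -0.1], "yaw": 0},
    {"gripper": 1, "slide": [0, 0.15, -0.3], "yaw": 0},
    {"gripper": 1, "slide": [0.0, 0.35, -0.5], "yaw": 0},
    {"gripper": 1, "slide": [0, 0.6, -0.5], "yaw": 0},
    {"gripper": 1, "slide": [0, 0.8, -0.5], "yaw": 0},
    {"gripper": 1, "slide": [0, 0.9, -0.5], "yaw": 0},
    {"gripper": 1, "slide": [0, 0.9, -0.5], "yaw": 0},
    {"gripper": 1, "slide": [0, 0.9, -0.5], "yaw": 0},
  ],
)

```text
time: 16.8
position: [555.9, 184.9, 193.2]
ee_rot: [[-0.999, 0.035, -0.001], [0.035, 0.999, -0.002], [0.0, -0.002, -1.0]]
contact_force: [0.7, -1.2, -0.8]
width: -0.2
```

```bash
python3 v2.py b9
python3 - <<'E'
from m import *
p,d=cap('top');P=cloud('top',d).reshape(-1,3)
Q=cloud('side',cap('side')[1]).reshape(-1,3)
for A in(P,Q):
    T=A[(A[:,0]>525)&(A[:,0]<575)&(A[:,1]>-110)&(A[:,1]<40)]
    t=T[(T[:,2]>86)&(T[:,2]<102)];print('tab',len(t),np.percentile(t,[5,50,95],axis=0))
    t=T[(T[:,2]>64)&(T[:,2]<76)];print('roof',len(t),np.percentile(t,[2,50,98],axis=0))
V=P[(P[:,0]>535)&(P[:,0]<562)&(P[:,1]>-98)&(P[:,1]<-86)&(P[:,2]>40)&(P[:,2]<58)];print(len(V),V.mean(0))
V=P[(P[:,0]>535)&(P[:,0]<562)&(P[:,1]>-2)&(P[:,1]<12)&(P[:,2]>40)&(P[:,2]<58)];print(len(V),V.mean(0))
cv2.imwrite('pics/t9.png',cv2.resize(cv2.cvtColor(p,cv2.COLOR_RGB2BGR)[140:280,190:390],None,fx=4,fy=4))
E
```

```text
16.8 [555.89 184.92 193.22] [ 0.68 -1.18 -0.84]
tab 65 [[532.22  -8.21  92.01]
 [547.7   -6.15  97.46]
 [567.23  -4.11  99.61]]
roof 923 [[525.65 -81.12  67.23]
 [549.34 -44.23  70.49]
 [573.88 -10.1   73.76]]
tab 34 [[530.6   -6.71  86.76]
 [536.51  -2.26  92.36]
 [542.43  -0.36  94.95]]
roof 122 [[525.16 -77.25  64.63]
 [532.23 -33.13  68.15]
 [574.59  -0.43  74.62]]
43 [546.38 -89.71  51.39]
51 [548.34   2.83  50.85]
```

View pics/b9.png

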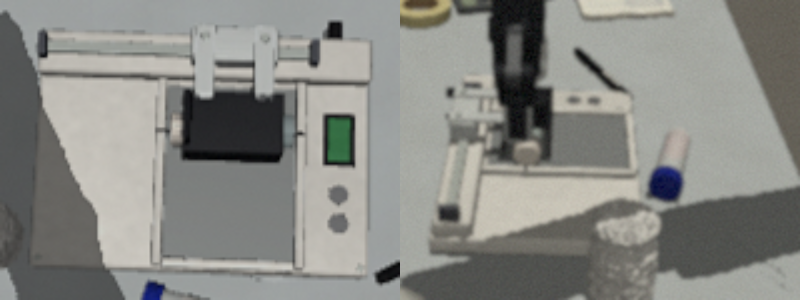

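View pics/t9.png

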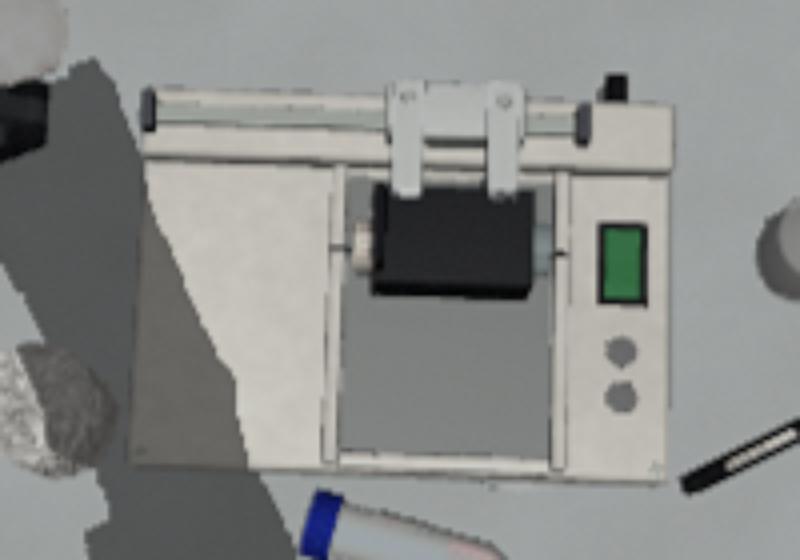

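Run:
```python
from h import *
print(order.finish_job(),telemetry.sense()['time'])
```

```text
the job is handed in; nothing more can be done
the job is handed in; nothing more can be done
```

I rolled the vial onto the measuring line in three fingertip passes, pushed the light shield home by its tab, backed the arm away and handed the job in. At the last reading the clock stood at about 17 s of the 48 s allowed. `finish_job` gives no verdict.

- **Vial before closing:** the top camera put it at x = 549.1 mm against 549.5 mm for the line. Its axis was about 0.7° off the line, and it was centred along it to within about 1 mm. The side camera read it about 1 mm shorter, which is within calibration error.
- **Force on the glass:** readings taken between moves showed about 8 to 12 N on the tool while it rested on the vial. The force was not sampled during each stroke.
- **Shield:** it ran onto its stop. The fingers stalled at y ≈ 9.2 mm while the force rose to 9.5 N. Afterwards the top view showed it centred over the vial, with both vial ends still on the line marks. I had no direct reading of the joint; this comes from the stall and the pictures.
- **Bystanders:** the tube, beaker, bottle and marker look unmoved in the last pictures, judged by eye rather than measured.

No check failed.

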